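Seat a keyed hub on the bench spindle

TASK

Pick up the brass keyed hub, lower it upright over the steel spindle and, pressing only lightly, turn it back and forth until its inner tab finds the keyway and the hub drops; then bring it fully home, flush on the base plate, and let go. Never force it down on the spindle, and leave the glass jar, the white lid and the little orange bottle where they are.

Things in the scene. Friction and masses are not known exactly. Their poses are not given: they have to be found in the camera images.
- hub: Loose brass keyed hub, 0.15 to 0.4 kg, standing upright, 52 mm high. Origin: centre of its underside; z up its axis. Round skirt 48 mm diameter, 18 mm high, hollow below (33 mm wide, 18 mm deep); hexagonal boss above it. A central bore 18 mm across runs through the boss. At the start its -x side (tab side) faces the robot (world -x) within 1 rad.
- hub_boss (a point): Centre of the top of the hub's hexagonal boss, 52 mm above the hub's origin; axes as the hub's. The boss, 36 mm across flats from 18 to 52 mm height, is what to grip: its pairs of flats face along the hub's x axis and at 60 and 120 degrees from it. Fingertips must stay above 20 mm height over the underside to clear the wider skirt.
- hub_tab (a point): Middle of the underside of the hub's one inner tab, on the hub's -x side, 13.3 mm from the axis, flush with the hub's underside. Tab 6 mm wide, 8 mm high, inside the hollow skirt, reaching in to 9.5 mm from the axis. Red marks on skirt and boss top show its side.
- fixture: Fixed bench fixture, dark square base plate 100 x 100 x 12 mm with an upright steel spindle at its centre. Origin: centre of the plate's underside, on the spindle axis; z up. Its -x side (long white line on the plate) faces the robot (world -x) within 0.35 rad. More than 45 N between hub and fixture, all contacts summed, does damage.
- plate_top (a point): Where the spindle axis meets the plate's top, 12 mm above the fixture's origin, axes as the fixture's: the seat. When home, with the tab in the keyway (hub's -x along the keyway within about 0.1 rad), the hub's underside lies flush here. Turning on once the tab is in loads tab and keyway sideways.
- step_top (a point): Centre of the top of the spindle's keyed step: 30 mm diameter, 16 mm high, on the plate (top at fixture z = 28 mm). One keyway, 9 mm wide, full step height, open outward and upward. The stiff spindle's keyway direction is not measured: anywhere within 0.6 rad either side of the fixture's -x (short white lines). Until the tab meets it, the tab rides here and the hub's underside is at this height.
- nose (a point): Tip of the spindle, fixture z = 70 mm. Above the step the spindle is a smooth pilot of 16 mm diameter up to fixture z = 62 mm, then a cone that ends here 6 mm wide. Axes as the fixture's.
- jar: bystander: open clear glass jar, 56 mm diameter, 42 mm high, origin at the centre of its underside
- lid: bystander: white screw lid, 50 mm diameter, 12 mm high, origin at the centre of its underside
- bottle: bystander: small bottle of orange liquid with white cap, 36 mm diameter, 75 mm high, origin at the centre of its underside
Mind the look-alikes: they are no part of the job. What is meant by the fixture is not turquoise, and is the larger of those in its own colour.

How it is judged:
On the way, in this order (a step that is already met when the one before it is completed fails the run):
1. the hub is threaded upright over the spindle, still above its seat (horizontal distance between hub and fixture below 0.004 m and z of hub in the frame of fixture between 0.018 and 0.046 m and angle between hub's own z axis and vertical below 0.15 rad), for 0.2 s.
2. the tab is in the keyway and the hub is down on the plate (horizontal distance between hub and fixture below 0.003 m and z of hub in the frame of fixture below 0.014 m), for 0.2 s.
At the end, for the whole second after the job is handed in: The hub stands on the spindle, released and at rest: its underside within 2 mm of the plate top, its axis within 3 mm of the spindle's and upright within 0.05 rad (all of step 2 and angle between hub's own z axis and vertical below 0.05 rad and linear speed of hub below 0.02 m/s and contact force between the fingers and hub below 0.2 N); the robot touches nothing.
It fails at once if the hub presses on the spindle and plate with more than 45 N, all contacts together (contact force between hub and fixture above 45 N).
It fails at once if the jar, the lid or the bottle is moved more than 15 mm (distance of any of jar, lid, bottle from where it was at the start of the episode above 0.015 m).
It also fails if it takes over 72 s, if anything falls off the work surface, if the arm or the gripper's body presses on something with over 40 N, if the wrist force passes 120 N, or if a joint passes its speed limit or range.

ROBOT

A 7-joint arm with a two-finger parallel gripper is mounted at the origin on a cart in front of the work surface, level with it; the furniture and walls round the work are solid. World frame = base frame: x ahead of the robot, y to its left, z up, the work surface at z = 0. Lengths are in m, angles in rad, forces in N, time in s.
With the tool pointing down it reaches from about 0.425 to 1.025 m from the base axis. Payload 3.6 kg.
Tool frame: the origin (TCP) lies midway between the tips of the shut fingers; the grasp point (between the pads) lies r.grip_depth behind it (r.grip_depth is the distance from the TCP to the grasp point, in m); z points along the fingers, y is the direction in which the jaws open and shut (so a half turn about z gives the same grasp; the last joint's range is limited). The gripper opens to 85 mm and grips with 20 to 120 N. Pads are 22 mm wide; open, the fingers measure 114 mm over their backs; the gripper's body (76 mm by 85 mm) begins 54 mm behind the grasp point. The pads swing forward as they close: fully open they stand 13 mm farther back than shut.
Start: joints at [1.181, 0.591, 0.048, 1.609, -0.033, 0.943, -0.034], TCP at [0.212, -0.693, 0.231] pointing down, gripper open.
Joint ranges: [-2.69, 2.69], [-0.47, 2.24], [-1.27, 1.36], [0.19, 2.51], [-1.53, 4.68], [0.08, 2.07], [-3.09, 3.09]. Speed limits (rad/s): [2.57, 2.57, 3.14, 3.14, 3.14, 3.14, 3.14].

INTERFACE

Orientations are given as a 3x3 rotation matrix whose columns are the frame's x, y, z axes.
In Python, from station import readout, cams, ticket, r gives the robot as it stands.
- The arm moves only by the tool drive_tool, never from a script. Its argument "motion" is a list of rows, each an object of numbers: "dx", "dy", "dz": the shift along the tool's x, y, z in mm; "ax", "ay", "az": the turn, a rotation vector about the tool's x, y, z in rad; "hand": the finger opening in mm, from 0 to 85.4. A call has 1 to 20 rows; each row shifts and turns the commanded pose from where the row before left it, along the tool's axes as they then stand; what a row does not reach is not made up. A row lasts 1/10 s, in which the tool goes at most 50 mm and 8.59 degrees, less where a joint would pass 70% of its speed; a pose out of reach is approached as far as the arm can. A call is refused whole if a number of a shift passes 50 or a number of a turn 0.15, either way. A call with a gripper value outside its range is refused whole. The fingers move at their own pace and stop on an object; "force" is the grip in N (left out, the last holds). Time passes only in rows, so rows that do not move let the fingers close. It gives the time, the measured TCP pose, the force and the opening at its end, in the units of the state.
- readout.state(): the state, without advancing time (a new reading comes with each control period).
- cams.snapshot(name): name is "side" or "top" or "wrist"; returns (picture, depth): 384x512x3 uint8, red, green, blue; 384x512 float32, m along the optical axis (not along the pixel's ray), 0 where there is no reading.
- cams.camera_model(name): a dict with "mtx" (3x3 intrinsics, pixels), "cam_to_world" (4x4, takes a point from camera to world coordinates); the wrist camera has in their place "mount" (4x4, takes a point from camera to tool coordinates, whose origin is the TCP and whose axes are the flange's). Camera axes: x right, y down, z forward; pixel columns grow to the right and rows downward; lengths in m; the calibration is good to about 2 mm. A picture is of the moment at which its call begins: read the wrist's pose just before it. camera_model takes no time and is no camera call.
- ticket.finish_job(): hands the job in, once; it reports no verdict.
The state is a dict: "t": time; "q": joint angles; "dq": joint speeds; "joint_torque": joint torques, N m; "tool_pos": TCP position; "ee_rot": TCP orientation; "contact_force": force on the tool from outside, world axes, zero at the start; "moment": the same for the moment, N m; "width": finger opening in m.
Only numpy, scipy, OpenCV 4.12 (cv2) and the standard library are available. Lean on these libraries where they do the work, as an engineer would, in place of code of your own. Each camera call takes 0.05 s, during which the arm holds its last target. There are 200 camera calls.

## Working session

There is one attempt and no reset: what is moved stays moved. The work goes in short steps, Python scripts to look and compute and a tool call to move; the robot and the scene stay as the last step left them, time stands still between calls to the robot, and variables do not carry over. Pictures are saved under pics/ and viewed, about 8 in all and at most 12, crops included, and the job is handed in when it is done.

Besides the shell and the picture viewer there is one more tool, called after "Call:" by a JSON object that holds its "name" and its "arguments". drive_tool: Moves the arm, as the interface text tells. Its arguments: {"type":"object","properties":{"motion":{"type":"array"},"force":{"type":"number"}},"required":["motion"]}

```bash
mkdir -p pics; ls; python3 - <<'E'
from station import readout, cams, ticket, r
import cv2,numpy as np
s=readout.state();print(s['t'],s['tool_pos'],np.round(s['ee_rot'],3).tolist(),s['contact_force'],s['width'],r.grip_depth)
for n in('side','top'):
    p,d=cams.snapshot(n);np.savez(f'pics/{n}0.npz',p=p,d=d);cv2.imwrite(f'pics/{n}0.png',p[:,:,::-1])
    m=cams.camera_model(n);print(n,np.round(m['mtx'],1).tolist(),np.round(m['cam_to_world'],3).tolist())
print(np.round(cams.camera_model('wrist')['mount'],4).tolist())
E
```

```text
pics
0.0 [ 0.21181178 -0.69248621  0.23009638] [[0.956, 0.293, -0.001], [0.293, -0.956, 0.002], [-0.0, -0.002, -1.0]] [ 0.29879182 -0.64535498  0.69797066] 0.08513793359627014 0.0187
side [[439.0, 0.0, 252.6], [0.0, 439.0, 188.9], [0.0, 0.0, 1.0]] [[-0.964, -0.09, 0.249, 0.207], [-0.264, 0.407, -0.875, 0.939], [-0.023, -0.909, -0.416, 0.54], [0.0, 0.0, 0.0, 1.0]]
top [[497.3, 0.0, 257.1], [0.0, 497.3, 189.2], [0.0, 0.0, 1.0]] [[0.026, -0.998, 0.063, 0.391], [-1.0, -0.026, -0.0, 0.004], [0.002, -0.063, -0.998, 1.367], [0.0, 0.0, 0.0, 1.0]]
[[-0.0014, -0.9486, -0.3164, 0.0808], [1.0, -0.0012, -0.0007, 0.0007], [0.0003, -0.3164, 0.9486, -0.142], [0.0, 0.0, 0.0, 1.0]]
```

View pics/top0.png

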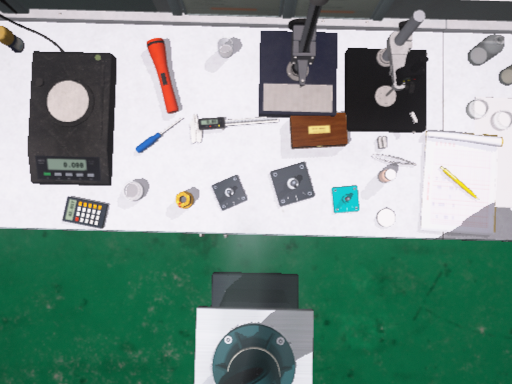

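View pics/side0.png

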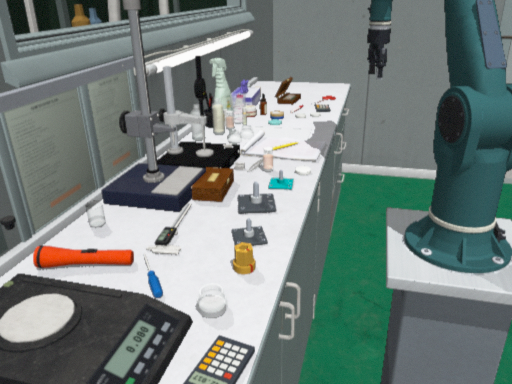

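```bash
cat > h.py <<'E'
import cv2,numpy as np
from station import readout, cams, ticket, r
def ray(uv,z,K,T):
    uv=np.atleast_2d(np.asarray(uv,float))
    d=np.c_[(uv-K[:2,2])/[K[0,0],K[1,1]],np.ones(len(uv))]@T[:3,:3].T
    return T[:3,3]+d*((z-T[2,3])/d[:,2])[:,None]
def cam(n):
    m=cams.camera_model(n);K=np.array(m['mtx'])
    if n!='wrist':return K,np.array(m['cam_to_world'])
    s=readout.state();P=np.eye(4);P[:3,:3]=s['ee_rot'];P[:3,3]=s['tool_pos']
    return K,P@np.array(m['mount'])
def crop(p,c,h,k,f):
    x,y=c;cv2.imwrite(f,cv2.resize(p[y-h:y+h,x-h:x+h,::-1],None,fx=k,fy=k,interpolation=cv2.INTER_CUBIC))
def big(mask):
    c=cv2.findContours(mask.astype(np.uint8),0,1)[0];return sorted(c,key=cv2.contourArea)[::-1]
E
python3 - <<'E'
from h import *
p=np.load('pics/top0.npz')['p'];K,T=cam('top')
v=p.astype(int)
hsv=cv2.cvtColor(p,cv2.COLOR_RGB2HSV)
dark=np.zeros(p.shape[:2],bool);dark[150:225,200:325]=(p.max(2)<110)[150:225,200:325]
for c in big(dark)[:2]:
    rc=cv2.minAreaRect(c);w=ray(cv2.boxPoints(rc),.012,K,T)
    print('plate',rc,w.mean(0).round(4),np.linalg.norm(np.diff(w,axis=0),axis=1).round(4),w[:,:2].round(3).tolist())
br=np.zeros_like(dark);br[175:225,160:210]=((hsv[...,1]>110)&(hsv[...,2]>90))[175:225,160:210]
c=big(br)[0];(u,vv),rad=cv2.minEnclosingCircle(c);print('hub',u,vv,rad,ray((u,vv),.035,K,T).round(4))
a=[cv2.resize(p[y-30:y+30,x-30:x+30,::-1],None,fx=6,fy=6,interpolation=2) for x,y in((185,200),(292,184))]
cv2.imwrite('pics/crop1.png',np.hstack(a))
E
```

```text
plate ((298.54425048828125, 177.33628845214844), (10.630146026611328, 8.09019947052002), 48.8140754699707) [ 0.5122 -0.1091  0.012 ] [0.0222 0.0291 0.0222] [[0.515, -0.091], [0.53, -0.107], [0.509, -0.127], [0.494, -0.111]]
plate ((222.07318115234375, 198.6585235595703), (3.1234753131866455, 7.808688640594482), 38.65980911254883) [0.4484 0.0982 0.012 ] [0.0213 0.0085 0.0213] [[0.443, 0.108], [0.459, 0.095], [0.454, 0.088], [0.437, 0.101]]
hub 184.1875 199.5 8.560774803161621 [[0.4426 0.198  0.035 ]]
```

View pics/crop1.png

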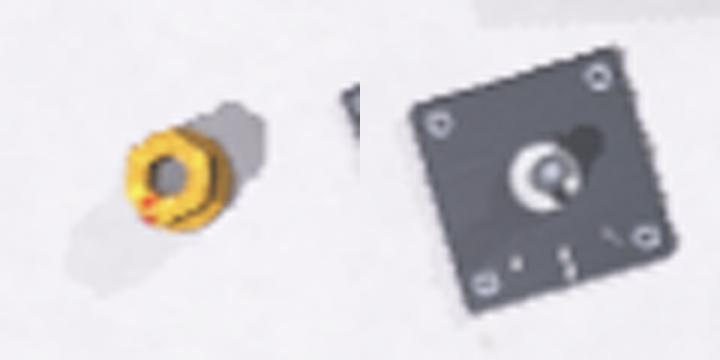

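Candidates: the hub is the only brass part at top px (185,200). Fixtures are dark large (292,184), dark small (228,192) and turquoise (346,199), so I choose (292,184), the larger dark one. The jar is at (134,188), the bottle at (388,175) and the lid at (386,217). The crop confirms both: red marks on the lower-left of the hub, and a plate with white lines. I'll go over the fixture first.

Call:
{"name": "drive_tool", "arguments": {"motion": [{"dx":31.6,"dy":-35.3,"dz":2,"hand":85},{"dx":31.6,"dy":-35.3,"dz":2},{"dx":31.6,"dy":-35.3,"dz":2},{"dx":31.6,"dy":-35.3,"dz":2},{"dx":31.6,"dy":-35.3,"dz":2},{"dx":31.6,"dy":-35.3,"dz":2},{"dx":31.6,"dy":-35.3,"dz":2},{"dx":31.6,"dy":-35.3,"dz":2},{"dx":31.6,"dy":-35.3,"dz":2},{"dx":31.6,"dy":-35.3,"dz":2},{"dx":31.6,"dy":-35.3,"dz":2},{"dx":31.6,"dy":-35.3,"dz":2},{"dx":31.6,"dy":-35.3,"dz":2},{"dx":31.6,"dy":-35.3,"dz":2},{},{},{}]}}

```text
invalid input
```

```bash
python3 - <<'E'
from h import *
s=readout.state();print(s['t'],s['tool_pos'].__repr__(),np.round(s['q'],3),np.abs(s['dq']).max())
K,T=cam('wrist');p,d=cams.snapshot('wrist');np.savez('pics/w1.npz',p=p,d=d,K=K,T=T);cv2.imwrite('pics/w1.png',p[:,:,::-1]);print(T[:3,3])
E
```

```text
0.1 array([ 0.21179451, -0.6925769 ,  0.23022957]) [ 1.181  0.592  0.048  1.61  -0.033  0.943 -0.034] 0.005046500070617249
[ 0.28938938 -0.66984835  0.37220975]
```

View pics/w1.png

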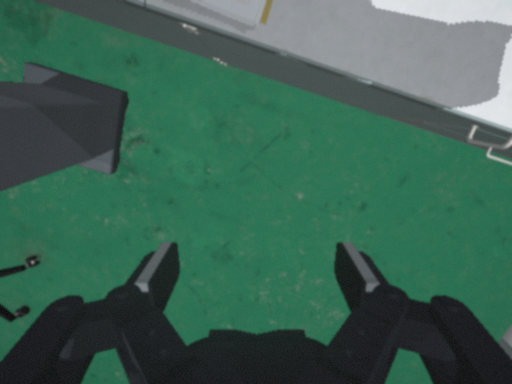

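The drive was refused, probably because of the empty rows. This picture shows only the floor, with the arm not moved. Retrying.

Call:
{"name": "drive_tool", "arguments": {"motion": [{"dx":31.6,"dy":-35.3,"dz":2,"hand":85},{"dx":31.6,"dy":-35.3,"dz":2},{"dx":31.6,"dy":-35.3,"dz":2},{"dx":31.6,"dy":-35.3,"dz":2},{"dx":31.6,"dy":-35.3,"dz":2},{"dx":31.6,"dy":-35.3,"dz":2},{"dx":31.6,"dy":-35.3,"dz":2},{"dx":31.6,"dy":-35.3,"dz":2},{"dx":31.6,"dy":-35.3,"dz":2},{"dx":31.6,"dy":-35.3,"dz":2},{"dx":31.6,"dy":-35.3,"dz":2},{"dx":31.6,"dy":-35.3,"dz":2},{"dx":31.6,"dy":-35.3,"dz":2},{"dx":31.6,"dy":-35.3,"dz":2},{"dx":0},{"dx":0},{"dx":0}]}}

```text
invalid input
```

Call:
{"name": "drive_tool", "arguments": {"motion": [{"dx":10.0,"dy":-10.0,"dz":0,"ax":0,"ay":0,"az":0,"hand":85}], "force": 60}}

```text
t: 0.25
tool_pos: [0.2168, -0.6818, 0.2308]
ee_rot: [[0.957, 0.29, -0.002], [0.29, -0.957, -0.001], [-0.002, 0.0, -1.0]]
contact_force: [-0.9, 0.4, 0.3]
width: 0.0852
```

Call:
{"name": "drive_tool", "arguments": {"motion": [{"dx":31,"dy":-35,"dz":2,"ax":0,"ay":0,"az":0,"hand":85},{"dx":31,"dy":-35,"dz":2,"ax":0,"ay":0,"az":0,"hand":85},{"dx":31,"dy":-35,"dz":2,"ax":0,"ay":0,"az":0,"hand":85},{"dx":31,"dy":-35,"dz":2,"ax":0,"ay":0,"az":0,"hand":85},{"dx":31,"dy":-35,"dz":2,"ax":0,"ay":0,"az":0,"hand":85},{"dx":31,"dy":-35,"dz":2,"ax":0,"ay":0,"az":0,"hand":85},{"dx":31,"dy":-35,"dz":2,"ax":0,"ay":0,"az":0,"hand":85},{"dx":31,"dy":-35,"dz":2,"ax":0,"ay":0,"az":0,"hand":85},{"dx":31,"dy":-35,"dz":2,"ax":0,"ay":0,"az":0,"hand":85},{"dx":31,"dy":-35,"dz":2,"ax":0,"ay":0,"az":0,"hand":85},{"dx":31,"dy":-35,"dz":2,"ax":0,"ay":0,"az":0,"hand":85},{"dx":31,"dy":-35,"dz":2,"ax":0,"ay":0,"az":0,"hand":85},{"dx":31,"dy":-35,"dz":2,"ax":0,"ay":0,"az":0,"hand":85},{"dx":31,"dy":-35,"dz":2,"ax":0,"ay":0,"az":0,"hand":85},{"dx":0,"dy":0,"dz":0,"ax":0,"ay":0,"az":0,"hand":85},{"dx":0,"dy":0,"dz":0,"ax":0,"ay":0,"az":0,"hand":85}]}}

```text
t: 1.85
tool_pos: [0.4902, -0.0831, 0.2033]
ee_rot: [[0.955, 0.297, -0.0], [0.297, -0.955, 0.0], [-0.0, -0.001, -1.0]]
contact_force: [-0.3, -1.6, -0.2]
width: 0.0851
```

```bash
python3 - <<'E'
from h import *
s=readout.state();print(s['t'],s['tool_pos'].__repr__(),np.round(s['q'],3),np.abs(s['dq']).max())
K,T=cam('wrist');p,d=cams.snapshot('wrist');np.savez('pics/w2.npz',p=p,d=d,K=K,T=T);cv2.imwrite('pics/w2.png',p[:,:,::-1]);print(T[:3,3])
E
```

```text
1.85 array([ 0.49017401, -0.08305044,  0.20327917]) [ 0.123  0.349 -0.059  2.138  0.032  0.656 -1.227] 0.04495890179363458
[ 0.56762085 -0.05976238  0.34524702]
```

View pics/w2.png

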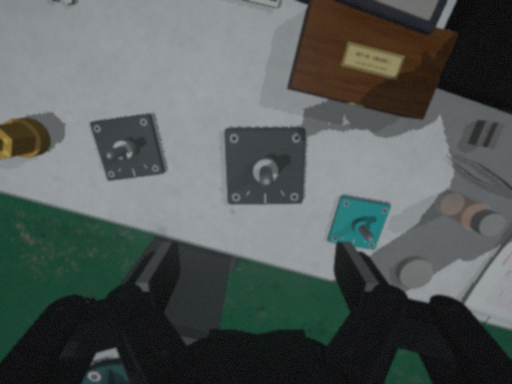

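```bash
python3 - <<'E'
from h import *
z=np.load('pics/w2.npz');p,K,T=z['p'],z['K'],z['T'];print(K.round(1).tolist())
print(p[140,235],p[190,240],p[100,230],p[168,264])
m=np.zeros(p.shape[:2],np.uint8);m[115:215,212:318]=(p.max(2)<115)[115:215,212:318]
m=cv2.morphologyEx(m,cv2.MORPH_CLOSE,np.ones((13,13)));m=cv2.morphologyEx(m,cv2.MORPH_OPEN,np.ones((9,9)))
c=big(m)[0];rc=cv2.minAreaRect(c);w=ray(cv2.boxPoints(rc),.012,K,T)
print(rc,w.mean(0),np.linalg.norm(np.diff(w,axis=0),axis=1).round(4));e=np.diff(w,axis=0);print(np.degrees(np.arctan2(e[:,1],e[:,0])))
p2=np.load('pics/top0.npz')['p'];K2,T2=cam('top')
m=np.zeros(p2.shape[:2],np.uint8);m[155:215,260:330]=(p2.max(2)<150)[155:215,260:330]
m=cv2.morphologyEx(m,cv2.MORPH_CLOSE,np.ones((7,7)));m=cv2.morphologyEx(m,cv2.MORPH_OPEN,np.ones((9,9)))
c=big(m)[0];rc=cv2.minAreaRect(c);w=ray(cv2.boxPoints(rc),.012,K2,T2)
print('top',rc,w.mean(0),np.linalg.norm(np.diff(w,axis=0),axis=1).round(4));e=np.diff(w,axis=0);print(np.degrees(np.arctan2(e[:,1],e[:,0])))
cv2.imwrite('pics/c2.png',cv2.resize(p[118:218,216:316,::-1],None,fx=6,fy=6,interpolation=2))
E
```

```text
[[271.3, 0.0, 256.6], [0.0, 271.3, 189.7], [0.0, 0.0, 1.0]]
[101 107 113] [63 66 71] [153 157 161] [60 61 65]
((271.0, 159.0), (88.0, 92.0), 90.0) [ 0.50238244 -0.09852442  0.012     ] [0.1091 0.1121 0.1211]
[ -72.80590269 -158.77459517  107.21166246]
top ((292.1603698730469, 183.31130981445312), (36.125823974609375, 36.675270080566406), 74.05460357666016) [ 0.49544526 -0.09199579  0.012     ] [0.1006 0.0989 0.1002]
[ -72.51040971 -162.97870466  107.40937763]
```

View pics/c2.png

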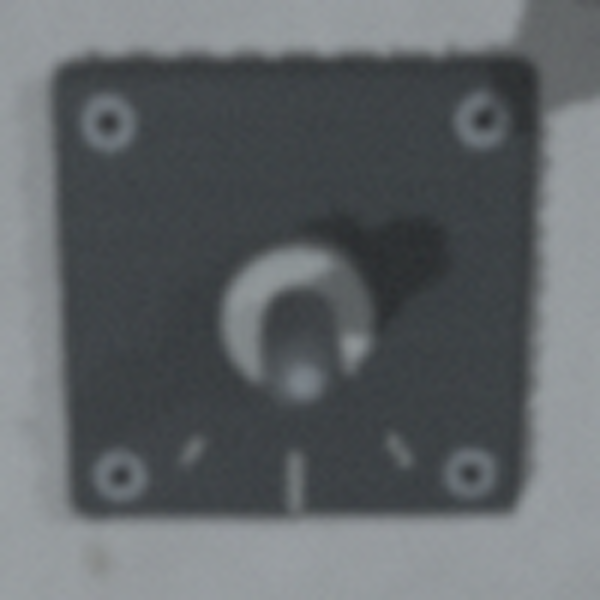

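```bash
python3 - <<'E'
from h import *
z=np.load('pics/w2.npz');K,T=z['K'],z['T']
f=lambda a:np.array(a)/6+[216,118]-.5
w=ray(f([(108,122),(482,122),(471,473),(119,475)]),.012,K,T)
print(w.mean(0),w.round(4).tolist(),'nose',ray(f([(301,382)]),.07,K,T),'step',ray(f([(298,320)]),.028,K,T))
E
```

```text
[ 0.49159095 -0.0936574   0.012     ] [[0.5165, -0.0459, 0.012], [0.539, -0.1183, 0.012], [0.467, -0.1417, 0.012], [0.4439, -0.0687, 0.012]] nose [[ 0.49170801 -0.09307028  0.07      ]] step [[ 0.49231413 -0.09360643  0.028     ]]
```

Call:
{"name": "drive_tool", "arguments": {"motion": [{"dx":6,"dy":-47,"dz":8,"ax":0,"ay":0,"az":0,"hand":85},{"dx":6,"dy":-47,"dz":8,"ax":0,"ay":0,"az":0,"hand":85},{"dx":6,"dy":-47,"dz":8,"ax":0,"ay":0,"az":0,"hand":85},{"dx":6,"dy":-47,"dz":8,"ax":0,"ay":0,"az":0,"hand":85},{"dx":6,"dy":-47,"dz":8,"ax":0,"ay":0,"az":0,"hand":85},{"dx":6,"dy":-47,"dz":8,"ax":0,"ay":0,"az":0,"hand":85},{"dx":0,"dy":0,"dz":0,"ax":0,"ay":0,"az":0.117,"hand":85},{"dx":0,"dy":0,"dz":0,"ax":0,"ay":0,"az":0.117,"hand":85},{"dx":0,"dy":0,"dz":0,"ax":0,"ay":0,"az":0.117,"hand":85},{"dx":0,"dy":0,"dz":0,"ax":0,"ay":0,"az":0,"hand":85},{"dx":0,"dy":0,"dz":0,"ax":0,"ay":0,"az":0,"hand":85}]}}

```text
t: 3.0
tool_pos: [0.4424, 0.1935, 0.1554]
ee_rot: [[0.999, -0.054, 0.0], [-0.054, -0.999, -0.001], [0.0, 0.001, -1.0]]
contact_force: [-0.2, -0.2, 0.1]
width: 0.085
```

```bash
python3 - <<'E'
from h import *
s=readout.state();print(s['t'],s['tool_pos'].__repr__(),np.round(s['q'],3),np.abs(s['dq']).max())
K,T=cam('wrist');p,d=cams.snapshot('wrist');np.savez('pics/w3.npz',p=p,d=d,K=K,T=T,R=s['ee_rot'],P=s['tool_pos'])
hsv=cv2.cvtColor(p,cv2.COLOR_RGB2HSV);m=(hsv[...,1]>110)&(hsv[...,2]>60)&(hsv[...,0]<32)
c=big(m)[0];print(cv2.boundingRect(c),K@np.linalg.inv(T)[:3]@[.439,.197,.052,1])
x,y,w,h=cv2.boundingRect(c);cx,cy=x+w//2,y+h//2
x0,y0=max(cx-50,0),max(cy-50,0);print(x0,y0)
cv2.imwrite('pics/c3.png',cv2.resize(p[y0:y0+100,x0:x0+100,::-1],None,fx=6,fy=6,interpolation=2))
E
```

```text
3.0 array([0.44241296, 0.19346011, 0.15540403]) [-0.521  0.41   0.019  2.209 -0.014  0.523 -2.116] 0.014046616724205756
(231, 160, 41, 49) [65.50646943 49.97164688  0.25958314]
201 134
```

View pics/c3.png

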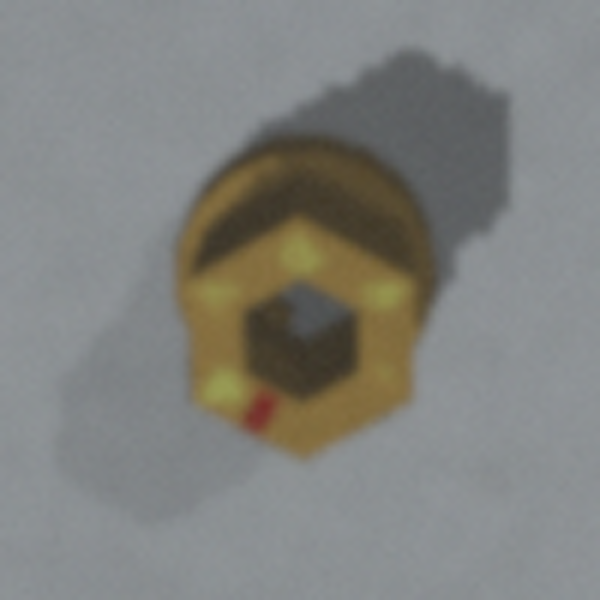

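```bash
python3 - <<'E'
from h import *
z=np.load('pics/w3.npz');K,T=z['K'],z['T']
f=lambda a:np.array(a)/6+[201,134]-.5
v=ray(f([(300,215),(413,280),(413,402),(305,460),(190,396),(188,275)]),.052,K,T)
c=v.mean(0);print(c,np.linalg.norm(v[:3]-v[3:],axis=1))
b=ray(f([(245,310),(357,310),(300,282),(303,400)]),.052,K,T);print('bore',b.mean(0))
e=np.diff(v,axis=0);print(np.degrees(np.arctan2(e[:,1],e[:,0]))%60)
m=ray(f([(260,411)]),.052,K,T)[0];print('mark ang',np.degrees(np.arctan2(*(m-c)[1::-1])))
print('tool delta mm',(z['R'].T@(c-z['P'])*1000).round(1))
E
```

```text
[0.44152106 0.19836784 0.052     ] [0.04107854 0.04054344 0.04150539]
bore [0.44379732 0.19827521 0.052     ]
[56.10108274 57.67333672 56.86615881 55.67635845 56.07786709]
mark ang 147.64390672595187
tool delta mm [ -1.2  -4.9 103.4]
```

Call:
{"name": "drive_tool", "arguments": {"motion": [{"dx":-1.2,"dy":-4.9,"dz":30,"ax":0,"ay":0,"az":0,"hand":85},{"dx":0,"dy":0,"dz":35,"ax":0,"ay":0,"az":0,"hand":85},{"dx":0,"dy":0,"dz":30,"ax":0,"ay":0,"az":0,"hand":75},{"dx":0,"dy":0,"dz":20,"ax":0,"ay":0,"az":0,"hand":65},{"dx":0,"dy":0,"dz":16,"ax":0,"ay":0,"az":0,"hand":55},{"dx":0,"dy":0,"dz":0,"ax":0,"ay":0,"az":0,"hand":50},{"dx":0,"dy":0,"dz":0,"ax":0,"ay":0,"az":0,"hand":40},{"dx":0,"dy":0,"dz":0,"ax":0,"ay":0,"az":0,"hand":30},{"dx":0,"dy":0,"dz":0,"ax":0,"ay":0,"az":0,"hand":30},{"dx":0,"dy":0,"dz":0,"ax":0,"ay":0,"az":0,"hand":30},{"dx":0,"dy":0,"dz":0,"ax":0,"ay":0,"az":0,"hand":30},{"dx":0,"dy":0,"dz":0,"ax":0,"ay":0,"az":0,"hand":30}], "force": 50}}

```text
t: 4.25
tool_pos: [0.4417, 0.2, 0.0249]
ee_rot: [[0.999, -0.054, 0.001], [-0.054, -0.999, 0.0], [0.001, -0.0, -1.0]]
contact_force: [-1.1, -0.7, 7.0]
width: 0.035
```

Call:
{"name": "drive_tool", "arguments": {"motion": [{"dx":0,"dy":0,"dz":-20,"ax":0,"ay":0,"az":0,"hand":30},{"dx":0,"dy":0,"dz":-40,"ax":0,"ay":0,"az":0,"hand":30},{"dx":0,"dy":0,"dz":-40,"ax":0,"ay":0,"az":0,"hand":30},{"dx":9.4,"dy":41.5,"dz":-5,"ax":0,"ay":0,"az":0,"hand":30},{"dx":9.4,"dy":41.5,"dz":0,"ax":0,"ay":0,"az":0,"hand":30},{"dx":9.4,"dy":41.5,"dz":0,"ax":0,"ay":0,"az":0,"hand":30},{"dx":9.4,"dy":41.5,"dz":0,"ax":0,"ay":0,"az":0,"hand":30},{"dx":9.4,"dy":41.5,"dz":0,"ax":0,"ay":0,"az":0,"hand":30},{"dx":9.4,"dy":41.5,"dz":0,"ax":0,"ay":0,"az":0,"hand":30},{"dx":9.4,"dy":41.5,"dz":0,"ax":0,"ay":0,"az":0,"hand":30},{"dx":0,"dy":0,"dz":0,"ax":0,"ay":0,"az":0,"hand":30},{"dx":0,"dy":0,"dz":0,"ax":0,"ay":0,"az":0,"hand":30},{"dx":0,"dy":0,"dz":0,"ax":0,"ay":0,"az":0,"hand":30}]}}

```text
t: 5.55
tool_pos: [0.4907, -0.0925, 0.129]
ee_rot: [[0.999, -0.053, -0.001], [-0.053, -0.999, 0.001], [-0.001, -0.001, -1.0]]
contact_force: [1.7, 0.6, -2.3]
width: 0.0352
```

```bash
python3 - <<'E'
from h import *
s=readout.state();print(s['t'],s['tool_pos'].__repr__(),s['contact_force'],np.abs(s['dq']).max())
K,T=cam('wrist');p,d=cams.snapshot('wrist');np.savez('pics/w4.npz',p=p,d=d,K=K,T=T,R=s['ee_rot'],P=s['tool_pos'])
cv2.imwrite('pics/w4.png',cv2.resize(p[90:290,120:390,::-1],None,fx=2.9,fy=2.9,interpolation=2))
E
```

```text
5.55 array([ 0.49066271, -0.09253893,  0.12896639]) [ 1.68385495  0.57665343 -2.32849366] 0.018894484864905983
```

View pics/w4.png

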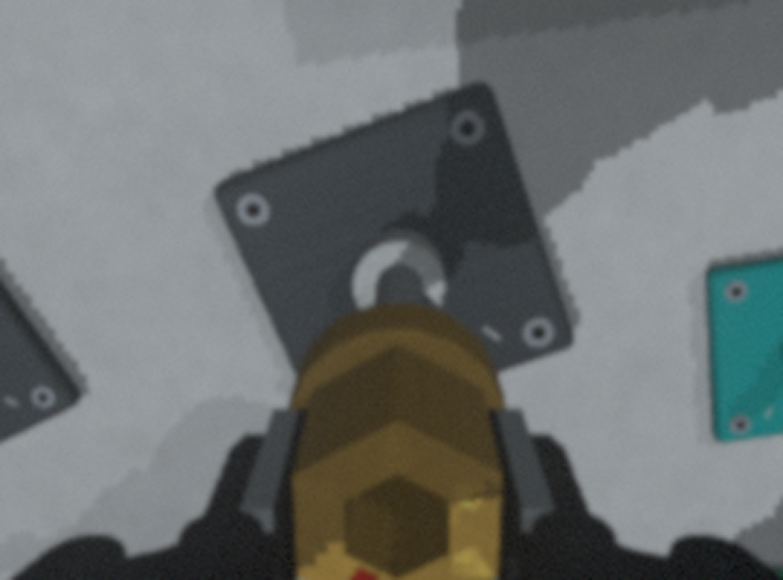

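```bash
python3 - <<'E'
from h import *
z=np.load('pics/w4.npz');K,T,P,R=z['K'],z['T'],z['P'],z['R']
f=lambda a:np.array(a)/2.9+[120,90]-.3
w=ray(f([(253,209),(467,128),(538,332)]),.012,K,T);c=(w[0]+w[2])/2
print('fix',c,np.linalg.norm(np.diff(w,axis=0),axis=1)); print('fix in tool',R.T@(c-P)*1e3)
h=P[2]-.0249
v=ray(f([(397,422)]),h+.052,K,T)[0]; print('hex vertex tool',R.T@(v-P)*1e3,'expect x 20.8')
s=ray(f([(400,306)]),h+.018,K,T)[0]; print('skirt edge tool',R.T@(s-P)*1e3,'expect x 24')
st=ray(f([(400,234)]),.028,K,T)[0];print('step far edge tool',R.T@(st-P)*1e3,'expect x c+15')
E
```

```text
fix [ 0.49163266 -0.0938973   0.012     ] [0.07592086 0.07608054]
fix in tool [  1.19526243   1.39843717 116.9638294 ]
hex vertex tool [ 20.07523958   0.6646206  -27.12717682] expect x 20.8
skirt edge tool [28.03511597  1.27983855  6.86182117] expect x 24
step far edge tool [ 18.80811198   1.6247081  100.94027925] expect x c+15
```

Call:
{"name": "drive_tool", "arguments": {"motion": [{"dx":2,"dy":0.8,"dz":15,"ax":0,"ay":0,"az":0,"hand":30},{"dx":0,"dy":0,"dz":20,"ax":0,"ay":0,"az":0,"hand":30},{"dx":0,"dy":0,"dz":13,"ax":0,"ay":0,"az":0,"hand":30},{"dx":0,"dy":0,"dz":3,"ax":0,"ay":0,"az":0,"hand":30},{"dx":0,"dy":0,"dz":2,"ax":0,"ay":0,"az":0,"hand":30},{"dx":0,"dy":0,"dz":0,"ax":0,"ay":0,"az":0,"hand":30},{"dx":0,"dy":0,"dz":0,"ax":0,"ay":0,"az":0,"hand":30}]}}

```text
t: 6.3
tool_pos: [0.4936, -0.0946, 0.0768]
ee_rot: [[0.999, -0.054, 0.001], [-0.054, -0.999, -0.0], [0.001, -0.0, -1.0]]
contact_force: [0.2, -0.2, -2.6]
width: 0.0352
```

Call:
{"name": "drive_tool", "arguments": {"motion": [{"dx":0,"dy":0,"dz":2,"ax":0,"ay":0,"az":0,"hand":30},{"dx":0,"dy":0,"dz":2,"ax":0,"ay":0,"az":0,"hand":30},{"dx":0,"dy":0,"dz":1,"ax":0,"ay":0,"az":0,"hand":30},{"dx":0,"dy":0,"dz":0,"ax":0,"ay":0,"az":0,"hand":30},{"dx":0,"dy":0,"dz":0,"ax":0,"ay":0,"az":0,"hand":30}]}}

```text
t: 6.8
tool_pos: [0.4934, -0.0948, 0.0713]
ee_rot: [[0.999, -0.054, 0.0], [-0.054, -0.999, -0.0], [0.0, 0.0, -1.0]]
contact_force: [-0.1, 0.6, -1.7]
width: 0.0355
```

Call:
{"name": "drive_tool", "arguments": {"motion": [{"dx":0,"dy":0,"dz":1,"ax":0,"ay":0,"az":0,"hand":30},{"dx":0,"dy":0,"dz":1,"ax":0,"ay":0,"az":0,"hand":30},{"dx":0,"dy":0,"dz":1,"ax":0,"ay":0,"az":0,"hand":30},{"dx":0,"dy":0,"dz":1,"ax":0,"ay":0,"az":0,"hand":30},{"dx":0,"dy":0,"dz":0,"ax":0,"ay":0,"az":0,"hand":30},{"dx":0,"dy":0,"dz":0,"ax":0,"ay":0,"az":0,"hand":30}]}}

```text
t: 7.4
tool_pos: [0.4932, -0.0945, 0.0672]
ee_rot: [[0.999, -0.054, -0.0], [-0.054, -0.999, 0.0], [-0.0, -0.0, -1.0]]
contact_force: [-0.1, 1.2, -3.6]
width: 0.0353
```

Call:
{"name": "drive_tool", "arguments": {"motion": [{"dx":0,"dy":0,"dz":2,"ax":0,"ay":0,"az":0,"hand":30},{"dx":0,"dy":0,"dz":2,"ax":0,"ay":0,"az":0,"hand":30},{"dx":0,"dy":0,"dz":2,"ax":0,"ay":0,"az":0,"hand":30},{"dx":0,"dy":0,"dz":2,"ax":0,"ay":0,"az":0,"hand":30},{"dx":0,"dy":0,"dz":2,"ax":0,"ay":0,"az":0,"hand":30},{"dx":0,"dy":0,"dz":0,"ax":0,"ay":0,"az":0,"hand":30},{"dx":0,"dy":0,"dz":0,"ax":0,"ay":0,"az":0,"hand":30}]}}

```text
t: 8.1
tool_pos: [0.4932, -0.0944, 0.057]
ee_rot: [[0.999, -0.054, -0.0], [-0.054, -0.999, 0.0], [-0.0, -0.0, -1.0]]
contact_force: [-0.4, 3.2, -3.6]
width: 0.0354
```

Call:
{"name": "drive_tool", "arguments": {"motion": [{"dx":0,"dy":-0.6,"dz":1,"ax":0,"ay":0,"az":0,"hand":30},{"dx":0,"dy":0,"dz":1,"ax":0,"ay":0,"az":0,"hand":30},{"dx":0,"dy":0,"dz":1,"ax":0,"ay":0,"az":0,"hand":30},{"dx":0,"dy":0,"dz":0.5,"ax":0,"ay":0,"az":0,"hand":30},{"dx":0,"dy":0,"dz":0,"ax":0,"ay":0,"az":0,"hand":30},{"dx":0,"dy":0,"dz":0,"ax":0,"ay":0,"az":0,"hand":30}]}}

```text
t: 8.7
tool_pos: [0.4932, -0.0943, 0.0537]
ee_rot: [[0.999, -0.054, -0.0], [-0.054, -0.999, -0.0], [-0.0, 0.0, -1.0]]
contact_force: [-0.6, 1.0, -4.2]
width: 0.0351
```

h≈0.029. Creep to touch.

Call:
{"name": "drive_tool", "arguments": {"motion": [{"dx":0,"dy":0,"dz":0.5,"ax":0,"ay":0,"az":0,"hand":30},{"dx":0,"dy":0,"dz":0.5,"ax":0,"ay":0,"az":0,"hand":30},{"dx":0,"dy":0,"dz":0.5,"ax":0,"ay":0,"az":0,"hand":30},{"dx":0,"dy":0,"dz":0,"ax":0,"ay":0,"az":0,"hand":30},{"dx":0,"dy":0,"dz":0,"ax":0,"ay":0,"az":0,"hand":30}]}}

```text
t: 9.2
tool_pos: [0.4933, -0.0943, 0.0528]
ee_rot: [[0.999, -0.054, 0.0], [-0.054, -0.999, -0.0], [0.0, 0.0, -1.0]]
contact_force: [-1.7, 0.9, 5.7]
width: 0.0352
```

Call:
{"name": "drive_tool", "arguments": {"motion": [{"dx":0,"dy":0,"dz":0,"ax":0,"ay":0,"az":-0.06,"hand":30},{"dx":0,"dy":0,"dz":0,"ax":0,"ay":0,"az":-0.06,"hand":30},{"dx":0,"dy":0,"dz":0,"ax":0,"ay":0,"az":-0.06,"hand":30},{"dx":0,"dy":0,"dz":0,"ax":0,"ay":0,"az":0,"hand":30},{"dx":0,"dy":0,"dz":0,"ax":0,"ay":0,"az":0,"hand":30}]}}

```text
t: 9.7
tool_pos: [0.4939, -0.0931, 0.0528]
ee_rot: [[0.992, 0.126, 0.001], [0.126, -0.992, 0.001], [0.001, -0.001, -1.0]]
contact_force: [-2.3, 2.9, 5.4]
width: 0.0352
```

Call:
{"name": "drive_tool", "arguments": {"motion": [{"dx":-0.1,"dy":-0.3,"dz":0,"ax":0,"ay":0,"az":-0.05,"hand":30},{"dx":0,"dy":0,"dz":0,"ax":0,"ay":0,"az":-0.05,"hand":30},{"dx":0,"dy":0,"dz":0,"ax":0,"ay":0,"az":0,"hand":30},{"dx":0,"dy":0,"dz":0,"ax":0,"ay":0,"az":0,"hand":30}]}}

```text
t: 10.1
tool_pos: [0.4938, -0.0929, 0.0528]
ee_rot: [[0.974, 0.224, 0.001], [0.224, -0.974, 0.001], [0.001, -0.001, -1.0]]
contact_force: [-1.0, 2.7, 5.1]
width: 0.0351
```

Call:
{"name": "drive_tool", "arguments": {"motion": [{"dx":0,"dy":0,"dz":0,"ax":0,"ay":0,"az":-0.05,"hand":30},{"dx":0,"dy":0,"dz":0,"ax":0,"ay":0,"az":-0.05,"hand":30},{"dx":0,"dy":0,"dz":0,"ax":0,"ay":0,"az":0,"hand":30},{"dx":0,"dy":0,"dz":0,"ax":0,"ay":0,"az":0,"hand":30}]}}

```text
t: 10.5
tool_pos: [0.4939, -0.0928, 0.0528]
ee_rot: [[0.947, 0.321, 0.001], [0.321, -0.947, 0.001], [0.002, -0.001, -1.0]]
contact_force: [-1.8, 3.0, 5.2]
width: 0.0352
```

Call:
{"name": "drive_tool", "arguments": {"motion": [{"dx":0,"dy":-0.2,"dz":0,"ax":0,"ay":0,"az":-0.05,"hand":30},{"dx":0,"dy":0,"dz":0,"ax":0,"ay":0,"az":-0.05,"hand":30},{"dx":0,"dy":0,"dz":0,"ax":0,"ay":0,"az":0,"hand":30},{"dx":0,"dy":0,"dz":0,"ax":0,"ay":0,"az":0,"hand":30}]}}

```text
t: 10.9
tool_pos: [0.4938, -0.0926, 0.0528]
ee_rot: [[0.91, 0.414, 0.001], [0.414, -0.91, 0.001], [0.002, -0.0, -1.0]]
contact_force: [-0.6, 2.8, 3.9]
width: 0.035
```

Call:
{"name": "drive_tool", "arguments": {"motion": [{"dx":0,"dy":0,"dz":0,"ax":0,"ay":0,"az":-0.05,"hand":30},{"dx":0,"dy":0,"dz":0,"ax":0,"ay":0,"az":-0.05,"hand":30},{"dx":0,"dy":0,"dz":0,"ax":0,"ay":0,"az":0,"hand":30},{"dx":0,"dy":0,"dz":0,"ax":0,"ay":0,"az":0,"hand":30}]}}

```text
t: 11.3
tool_pos: [0.4937, -0.0925, 0.0528]
ee_rot: [[0.865, 0.502, 0.001], [0.502, -0.865, 0.001], [0.002, -0.0, -1.0]]
contact_force: [-2.3, 3.2, 5.0]
width: 0.0353
```

Call:
{"name": "drive_tool", "arguments": {"motion": [{"dx":0,"dy":0,"dz":0,"ax":0,"ay":0,"az":-0.05,"hand":30},{"dx":0,"dy":0,"dz":0,"ax":0,"ay":0,"az":-0.05,"hand":30},{"dx":0,"dy":0,"dz":0,"ax":0,"ay":0,"az":0,"hand":30},{"dx":0,"dy":0,"dz":0,"ax":0,"ay":0,"az":0,"hand":30}]}}

```text
t: 11.7
tool_pos: [0.4936, -0.0925, 0.0528]
ee_rot: [[0.81, 0.586, 0.001], [0.586, -0.81, 0.001], [0.002, -0.0, -1.0]]
contact_force: [-1.9, 3.8, 5.8]
width: 0.0349
```

Call:
{"name": "drive_tool", "arguments": {"motion": [{"dx":0,"dy":-0.2,"dz":0,"ax":0,"ay":0,"az":-0.05,"hand":30},{"dx":0,"dy":0,"dz":0,"ax":0,"ay":0,"az":-0.05,"hand":30},{"dx":0,"dy":0,"dz":0,"ax":0,"ay":0,"az":0,"hand":30},{"dx":0,"dy":0,"dz":0,"ax":0,"ay":0,"az":0,"hand":30}]}}

```text
t: 12.1
tool_pos: [0.4935, -0.0922, 0.0528]
ee_rot: [[0.748, 0.664, 0.001], [0.664, -0.748, 0.001], [0.002, -0.0, -1.0]]
contact_force: [-0.9, 3.7, 5.4]
width: 0.0351
```

Call:
{"name": "drive_tool", "arguments": {"motion": [{"dx":0,"dy":0,"dz":0,"ax":0,"ay":0,"az":-0.05,"hand":30},{"dx":0,"dy":0,"dz":0,"ax":0,"ay":0,"az":-0.05,"hand":30},{"dx":0,"dy":0,"dz":0,"ax":0,"ay":0,"az":0,"hand":30},{"dx":0,"dy":0,"dz":0,"ax":0,"ay":0,"az":0,"hand":30}]}}

```text
t: 12.5
tool_pos: [0.4934, -0.092, 0.0527]
ee_rot: [[0.678, 0.736, 0.001], [0.735, -0.678, 0.002], [0.002, -0.0, -1.0]]
contact_force: [-1.7, 4.8, 4.2]
width: 0.0352
```

Call:
{"name": "drive_tool", "arguments": {"motion": [{"dx":0.2,"dy":-0.3,"dz":0,"ax":0,"ay":0,"az":-0.05,"hand":30},{"dx":0,"dy":0,"dz":0,"ax":0,"ay":0,"az":-0.05,"hand":30},{"dx":0,"dy":0,"dz":0,"ax":0,"ay":0,"az":0,"hand":30},{"dx":0,"dy":0,"dz":0,"ax":0,"ay":0,"az":0,"hand":30}]}}

```text
t: 12.9
tool_pos: [0.4932, -0.0921, 0.0526]
ee_rot: [[0.602, 0.799, 0.001], [0.799, -0.602, 0.001], [0.001, -0.0, -1.0]]
contact_force: [-1.4, 3.4, 5.9]
width: 0.035
```

Call:
{"name": "drive_tool", "arguments": {"motion": [{"dx":0,"dy":0,"dz":0,"ax":0,"ay":0,"az":-0.05,"hand":30},{"dx":0,"dy":0,"dz":0,"ax":0,"ay":0,"az":-0.05,"hand":30},{"dx":0,"dy":0,"dz":0,"ax":0,"ay":0,"az":0,"hand":30},{"dx":0,"dy":0,"dz":0,"ax":0,"ay":0,"az":0,"hand":30}]}}

```text
t: 13.3
tool_pos: [0.4935, -0.093, 0.0523]
ee_rot: [[0.52, 0.854, 0.001], [0.854, -0.52, 0.0], [0.001, 0.001, -1.0]]
contact_force: [0.1, 2.5, 1.5]
width: 0.0348
```

Call:
{"name": "drive_tool", "arguments": {"motion": [{"dx":0,"dy":0,"dz":0.4,"ax":0,"ay":0,"az":-0.03,"hand":30},{"dx":0,"dy":0,"dz":0,"ax":0,"ay":0,"az":0,"hand":30},{"dx":0,"dy":0,"dz":0,"ax":0,"ay":0,"az":0,"hand":30}]}}

```text
t: 13.6
tool_pos: [0.493, -0.0937, 0.0516]
ee_rot: [[0.493, 0.87, -0.0], [0.87, -0.493, -0.0], [-0.0, 0.0, -1.0]]
contact_force: [0.2, 0.3, -2.4]
width: 0.0351
```

Call:
{"name": "drive_tool", "arguments": {"motion": [{"dx":0,"dy":0,"dz":1,"ax":0,"ay":0,"az":-0.03,"hand":30},{"dx":0,"dy":0,"dz":1,"ax":0,"ay":0,"az":0,"hand":30},{"dx":0,"dy":0,"dz":1,"ax":0,"ay":0,"az":0,"hand":30},{"dx":0,"dy":0,"dz":0,"ax":0,"ay":0,"az":0,"hand":30},{"dx":0,"dy":0,"dz":0,"ax":0,"ay":0,"az":0,"hand":30}]}}

```text
t: 14.1
tool_pos: [0.4929, -0.0934, 0.0488]
ee_rot: [[0.466, 0.885, -0.0], [0.885, -0.466, -0.0], [-0.0, -0.0, -1.0]]
contact_force: [0.6, -0.6, -2.5]
width: 0.0352
```

Call:
{"name": "drive_tool", "arguments": {"motion": [{"dx":0,"dy":0,"dz":2,"ax":0,"ay":0,"az":0,"hand":30},{"dx":0,"dy":0,"dz":2,"ax":0,"ay":0,"az":0,"hand":30},{"dx":0,"dy":0,"dz":2,"ax":0,"ay":0,"az":0,"hand":30},{"dx":0,"dy":0,"dz":2,"ax":0,"ay":0,"az":0,"hand":30},{"dx":0,"dy":0,"dz":2,"ax":0,"ay":0,"az":0,"hand":30},{"dx":0,"dy":0,"dz":0,"ax":0,"ay":0,"az":0,"hand":30},{"dx":0,"dy":0,"dz":0,"ax":0,"ay":0,"az":0,"hand":30}]}}

```text
t: 14.8
tool_pos: [0.4931, -0.0932, 0.0388]
ee_rot: [[0.466, 0.885, 0.0], [0.885, -0.466, -0.0], [0.0, 0.0, -1.0]]
contact_force: [0.3, -1.9, -3.5]
width: 0.0352
```

Call:
{"name": "drive_tool", "arguments": {"motion": [{"dx":0,"dy":0,"dz":1,"ax":0,"ay":0,"az":0,"hand":30},{"dx":0,"dy":0,"dz":0.7,"ax":0,"ay":0,"az":0,"hand":30},{"dx":0,"dy":0,"dz":0.5,"ax":0,"ay":0,"az":0,"hand":30},{"dx":0,"dy":0,"dz":0,"ax":0,"ay":0,"az":0,"hand":30},{"dx":0,"dy":0,"dz":0,"ax":0,"ay":0,"az":0,"hand":30},{"dx":0,"dy":0,"dz":0,"ax":0,"ay":0,"az":0,"hand":30}]}}

```text
t: 15.4
tool_pos: [0.4931, -0.0932, 0.037]
ee_rot: [[0.466, 0.885, 0.0], [0.885, -0.466, -0.0], [-0.0, 0.001, -1.0]]
contact_force: [0.8, -1.6, 3.3]
width: 0.0353
```

Call:
{"name": "drive_tool", "arguments": {"motion": [{"dx":0,"dy":0,"dz":0,"ax":0,"ay":0,"az":0,"hand":45},{"dx":0,"dy":0,"dz":0,"ax":0,"ay":0,"az":0,"hand":60},{"dx":0,"dy":0,"dz":0,"ax":0,"ay":0,"az":0,"hand":70},{"dx":0,"dy":0,"dz":0,"ax":0,"ay":0,"az":0,"hand":70},{"dx":0,"dy":0,"dz":0,"ax":0,"ay":0,"az":0,"hand":70},{"dx":0,"dy":0,"dz":-10,"ax":0,"ay":0,"az":0,"hand":70},{"dx":0,"dy":0,"dz":-30,"ax":0,"ay":0,"az":0,"hand":70},{"dx":0,"dy":0,"dz":-40,"ax":0,"ay":0,"az":0,"hand":70},{"dx":0,"dy":0,"dz":-40,"ax":0,"ay":0,"az":0,"hand":70},{"dx":0,"dy":0,"dz":0,"ax":0,"ay":0,"az":0,"hand":70},{"dx":0,"dy":0,"dz":0,"ax":0,"ay":0,"az":0,"hand":70}]}}

```text
t: 16.5
tool_pos: [0.4934, -0.0934, 0.1581]
ee_rot: [[0.467, 0.884, 0.003], [0.884, -0.467, -0.001], [0.001, 0.003, -1.0]]
contact_force: [-0.1, -1.0, -0.8]
width: 0.07
```

```bash
python3 - <<'E'
from h import *
s=readout.state();print(s['t'],s['tool_pos'].__repr__(),s['contact_force'],np.abs(s['dq']).max())
K,T=cam('wrist');p,d=cams.snapshot('wrist')
ps,ds=cams.snapshot('side')
cv2.imwrite('pics/w5.png',np.hstack([cv2.resize(p[110:260,180:330,::-1],(400,400)),cv2.resize(ps[155:255,195:295,::-1],(400,400),interpolation=2)]))
np.savez('pics/w5.npz',p=p,d=d,K=K,T=T)
hsv=cv2.cvtColor(p,cv2.COLOR_RGB2HSV);m=(hsv[...,1]>110)&(hsv[...,2]>50)&(hsv[...,0]<32)
mm=np.zeros_like(m);mm[110:260,180:330]=m[110:260,180:330];v,u=np.nonzero(mm)
X=(np.c_[(u-K[0,2])/K[0,0],(v-K[1,2])/K[1,1],np.ones(len(u))]*d[v,u][:,None])@T[:3,:3].T+T[:3,3]
print('top height of brass',np.percentile(X[:,2],[5,50,75,90,97]).round(4),'expect .064; skirt .030')
t=X[X[:,2]>.055];print('boss ctr',(t.min(0)+t.max(0))/2,t.mean(0))
E
```

```text
16.5 array([ 0.49343675, -0.09344002,  0.15810575]) [-0.09578577 -1.00917335 -0.76243472] 0.0395543418989113
top height of brass [0.0285 0.0628 0.0635 0.0641 0.0645] expect .064; skirt .030
boss ctr [ 0.50184376 -0.06719563  0.17765148] [ 0.49358542 -0.0922321   0.06474086]
```

View pics/w5.png

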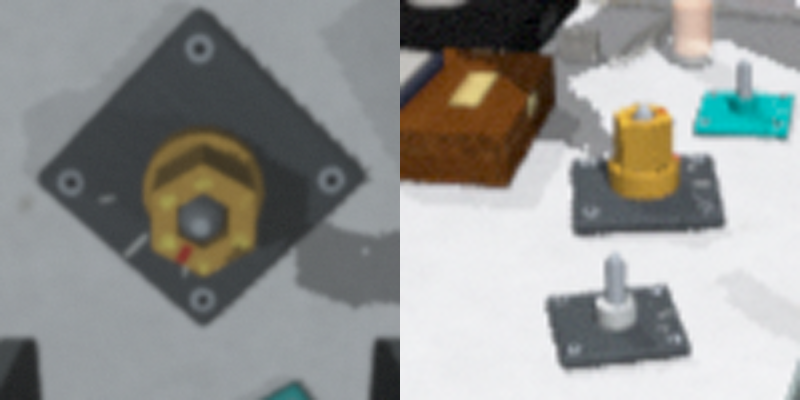

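The hub is flush on the plate of the large dark fixture, with the spindle tip in its bore. Its top measures 0.0635–0.064 m against 0.064 expected, and the gripper is clear.

```bash
python3 -c "
from station import ticket;print(ticket.finish_job())"
```

```text
the job is handed in; nothing more can be done
None
```

The brass hub is home on the larger dark fixture, released, and the job is handed in; no verdict is reported back.

**What I did:** I gripped the hub on its boss flats, lowered it over the spindle and turned it about 1.1 rad while pressing with roughly 9 N. The tab found the keyway with the hub's -x side about 0.25 rad past the fixture's -x. I then lowered the hub to the plate, where it met about 6 N of contact, let go and retreated upward. The turn only had to go one way.

**Last checks:**
- **Seating:** the boss top measured about 0.0635–0.064 m, against 0.064 m for flush. The side and wrist pictures show the hub upright, with its skirt on the plate.
- **Position:** the depth-based boss centre was (0.4936, -0.0922), against (0.4916, -0.0939) for the plate from the wrist camera. That is a difference of about 2.6 mm, which I put down to calibration. The min/max boss centre and height were spoiled by stray depth pixels, so I ignored them.
- **Camera disagreement:** the top camera put the fixture about 4 mm from where the wrist camera did. I used the wrist camera's value.
- **Clearance:** the gripper was open and about 12 cm above its release height, touching nothing. I did not re-measure the jar, lid and bottle, but the arm never went near them.
- **Time:** the job took about 16.6 s of the 72 s allowed.
- **Failed calls:** the first two drive calls were refused for input format and moved nothing.

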